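# Charge the feeder with a stone sample and weigh back the pan

## Task

Slide the feeder hopper's yellow cover fully open, then pick up the sample pan by its red bar and tip it so that all five stones slide off its open end into the hopper. Set the empty pan gently upright on the middle of the balance's steel plate, let go of it, and then slide the hopper's cover fully shut again. Leave the other things on the bench where they are.

Things in the scene. Friction and masses are not known exactly. Their poses are not given: they have to be found in the camera images.
- feeder: Bench vibratory feeder, fixed: a blue square hopper (open top 150 mm above the bench, inside 150 x 150 mm, sloping floor 80 to 110 mm down), behind it two rails (top 150 mm) over a grey drive housing (top 125 mm), in front a steel trough. Origin on the bench under the hopper's centre; +x from hopper to housing, z up. Spans x -157 to +310, y -95 to +95 mm.
- hopper_mouth (a point): Centre of the hopper's open top, 150 mm above the bench; axes as the feeder's.
- cover (a joint): The hopper's yellow sliding cover, in m: 0 = fully shut, 0.16 = fully open, against its stop. It slides level along the feeder's +x and stays where it is left (2 N of friction). It may start up to 30 mm ajar. Plate 168 x 164 x 5 mm, top 157 mm above the bench.
- cover_handle (a point): Point in the cover's black upright grip tab, 182 mm above the bench, 25 mm above the cover plate. The tab is 12 mm thick along the feeder's x, 60 mm wide along its y, its top 202 mm above the bench. With the cover shut it stands 30 mm on the -x side of the hopper's centre; it moves with the cover. Axes as the feeder's.
- pan: Loose aluminium sample pan, about 0.35 kg, 156 mm (x) by 110 mm (y; 118 mm over the bar's uprights), floor 4 mm thick, walls 34 mm high on both long sides and at the -x end; the +x end is an open mouth without a lip. The five stones lie in it at the start. Origin at the centre of its underside, z up.
- pan_bar (a point): Centre of the pan's red grip bar, 85 mm straight above the pan's origin: a flat bar across the middle, along the pan's y, 10 mm thick (x), 22 mm high (z), 118 mm long, its underside 74 mm above the pan's underside. Axes as the pan's.
- balance: White bench balance, fixed, 180 x 190 mm, with a sloping display at its -x side (to x = -145 mm). Origin on the bench under the plate's centre; z up.
- plate (a point): Centre of the top of the balance's square steel plate (170 x 170 mm), 60 mm above the bench, axes as the balance's. The plate does not move.
- stone1: Loose grey-brown chunk of stone, about 32 x 27 x 24 mm, 45 g, in the pan at the start. Dry stone slides on the pan from a slope of 20 to 30 degrees. Origin at the centre of its underside as it first lies.
- stone2: Loose mid grey chunk of stone, about 29 x 28 x 26 mm, 45 g, in the pan at the start. Dry stone slides on the pan from a slope of 20 to 30 degrees. Origin at the centre of its underside as it first lies.
- stone3: Loose tan chunk of stone, about 34 x 26 x 23 mm, 45 g, in the pan at the start. Dry stone slides on the pan from a slope of 20 to 30 degrees. Origin at the centre of its underside as it first lies.
- stone4: Loose dark grey chunk of stone, about 30 x 26 x 27 mm, 45 g, in the pan at the start. Dry stone slides on the pan from a slope of 20 to 30 degrees. Origin at the centre of its underside as it first lies.
- stone5: Loose reddish grey chunk of stone, about 31 x 28 x 22 mm, 45 g, in the pan at the start. Dry stone slides on the pan from a slope of 20 to 30 degrees. Origin at the centre of its underside as it first lies.
- can: Green drinks can, 66 mm across, 120 mm high; bystander. Origin under its centre.
- test_cube: Concrete test cube, 70 mm; bystander. Origin under its centre.
- weight: Brass weight with a small knob, 40 mm across, 62 mm high; bystander. Origin under its centre.
- brush: Bench brush lying flat; bystander.
- wash_bottle: White bottle with a red cap, 70 mm across, 170 mm high; bystander. Origin under its centre.
- bowl: Steel bowl, 140 mm across, 60 mm high; bystander. Origin under its centre.
- scoop: Spatula lying flat; bystander.

How it is judged (in metres and radians):
On the way, in this order (a step that is already met when the one before it is completed fails the run):
1. the hopper's cover is slid open (at least 140 of 160 mm) with the stones still in the pan (value of joint cover above 0.14 m and distance between each of stone1, stone2, stone3, stone4, stone5 and pan below 0.1 m), for 0.2 s.
2. the pan is lifted clear and begins to tip (over 14 degrees) above the hopper (height (world z) of pan_bar above 0.2 m and angle between pan's own z axis and vertical above 0.25 rad and horizontal distance between pan_bar and hopper_mouth below 0.25 m and contact force between the fingers and pan above 1 N), for 0.05 s.
3. all five stones lie in the hopper, below its top (x of stone1 in the frame of hopper_mouth between -0.08 and 0.08 m and y of stone1 in the frame of hopper_mouth between -0.08 and 0.08 m and z of each of stone1, stone2, stone3, stone4, stone5 in the frame of hopper_mouth below -0.02 m and x of stone2 in the frame of hopper_mouth between -0.08 and 0.08 m and y of stone2 in the frame of hopper_mouth between -0.08 and 0.08 m and x of stone3 in the frame of hopper_mouth between -0.08 and 0.08 m and y of stone3 in the frame of hopper_mouth between -0.08 and 0.08 m and x of stone4 in the frame of hopper_mouth between -0.08 and 0.08 m and y of stone4 in the frame of hopper_mouth between -0.08 and 0.08 m and x of stone5 in the frame of hopper_mouth between -0.08 and 0.08 m and y of stone5 in the frame of hopper_mouth between -0.08 and 0.08 m), for 0.2 s.
4. the empty pan stands upright on the balance's plate, let go of, its centre within 35 mm of the plate's centre (horizontal distance between pan and plate below 0.035 m and z of pan in the frame of plate between -0.006 and 0.006 m and angle between pan's own z axis and vertical below 0.08 rad and linear speed of pan below 0.02 m/s and contact force between the fingers and pan below 0.1 N), for 0.2 s.
5. the cover is shut to within 8 mm (value of joint cover below 0.008 m), for 0.2 s.
At the end, for the whole second after the job is handed in: All five stones lie inside the hopper at least 20 mm below its top; the empty pan stands released and at rest on the balance's plate, level within 4.5 degrees, its centre within 35 mm of the plate's centre; the cover is shut to within 8 mm (all of step 3 and all of step 4 and value of joint cover below 0.008 m); the robot touches nothing.
It fails at once if a bystander (can, test cube, weight, brush, wash bottle, bowl, scoop) is pushed more than 40 mm from its place (distance of any of can, test_cube, weight, brush, wash_bottle, bowl, scoop from where it was at the start of the episode above 0.04 m).
It fails at once if the pan is dropped or slammed on the balance (moving faster than 0.5 m/s within 20 mm of its plate) (horizontal distance between pan and plate below 0.12 m and z of pan in the frame of plate below 0.02 m and linear speed of pan above 0.5 m/s).
It also fails if it takes over 69 s, if anything falls off the work surface, if the arm or the gripper's body presses on something with over 40 N, if the wrist force passes 120 N, or if a joint passes its speed limit or range.

## Robot

A 6-joint arm with a two-finger parallel gripper is mounted at the origin on the work surface. World frame = base frame: x ahead of the robot, y to its left, z up, the work surface at z = 0. Lengths are in m, angles in degrees, forces in N, time in s.
With the tool pointing down it reaches from about 0.35 to 0.875 m from the base axis. Payload 4.2 kg.
Tool frame: the origin (TCP) lies on the centre line of the jaws, within the pads' length; the fingertips stand r.tip_extent ahead of it and the grasp point (between the pads) lies 11 mm behind it (r.tip_extent is the distance from the TCP to the fingertips, in m); z points along the fingers, y is the line along which they close (so a half turn about z gives the same grasp; the last joint's range is limited). The gripper opens to 87 mm and grips with 3 to 60 N. Pads are 19 mm wide; open, the fingers measure 117 mm over their backs; the gripper's body (75 mm by 190 mm) begins 51 mm behind the grasp point.
Start: joints at [88.728, 22.042, 0.453, 0, -68.411, -14.817], TCP at [0.173, 0.601, 0.231] pointing down, gripper open.
Joint ranges: [-179.83, 179.83], [-69.29, 118.12], [-61.27, 80.66], [-181.25, 117.63], [-171.15, -9.14], [-177.46, 177.46]. Speed limits (degrees/s): [159.86, 159.86, 180, 180, 180, 180].

## Interface

Orientations are given as a 3x3 rotation matrix whose columns are the frame's x, y, z axes.
In Python, from station import r gives the robot as it stands.
- The arm moves only by the shell command python3 -m jog 'ROWS'. ROWS is text: rows parted by semicolons, each of 5 numbers parted by spaces: the opening, from 0 (shut) to 1 (fully open), then the shift along the world's x, y, z in mm, then the turn about the world's z in degrees. In form: hand dx dy dz roll; .... A call has 1 to 5 rows; each row shifts and turns the commanded pose from where the row before left it; what a row does not reach is not made up. A row lasts 1/8 s, in which the tool goes at most 62.5 mm and 10.7 degrees, less where a joint would pass 70% of its speed; a pose out of reach is approached as far as the arm can. A call is refused whole if a number of a shift passes 62.5 or a number of a turn 10.7, either way. A call with a gripper value outside its range is refused whole. The fingers move at their own pace and stop on an object; the grip force is fixed at half the most. Time passes only in rows, so rows that do not move let the fingers close. It gives the time, the measured TCP pose, the force, the opening and the grip force at its end, in the units of the state.
- r.sense(): the state, without advancing time (a new reading comes with each control period).
- r.capture(name): name is "scene" or "top"; returns a dict with "pixels" (420x560x3 uint8, red, green, blue), "fovy" (degrees; the focal length in pixels is half the picture's height over the tangent of half this angle, whatever the lens; pixels are square), "cx", "cy" (the principal point, pixels), "origin" and "orientation" of the camera in the world. Camera axes: x right, y down, z forward; pixel columns grow to the right and rows downward; lengths in m; the calibration is good to about 2 mm. A picture is of the moment at which its call begins. There is no depth.
- r.finish_job(): hands the job in; it is judged then, once.
The state is a dict: "time_s": time; "joints": joint angles; "joint_velocities": joint speeds; "effort": joint torques, N m; "tcp_pos": TCP position; "ee_rot": TCP orientation; "wrist_force": force on the tool from outside, world axes, zero at the start; "moment": the same for the moment, N m; "gripper_width": opening from 0.0 (shut) to 1.0 (fully open); "gripper_force": force on a finger pad.
Only numpy, scipy, OpenCV 4.12 (cv2) and the standard library are available. Lean on these libraries where they do the work, as an engineer would, in place of code of your own. Each camera call takes 0.05 s, during which the arm holds its last target. There are 200 camera calls.

## Working session

There is one attempt and no reset: what is moved stays moved. The work goes in short steps, Python scripts to look and compute and a shell command to move; the robot and the scene stay as the last step left them, time stands still between calls to the robot, and variables do not carry over. Pictures are saved under pics/ and viewed, at most 10 in all, crops included, and the job is handed in when it is done.

```bash
ls; mkdir -p pics; cat > h.py <<'E'
import numpy as np, cv2
from station import r
def cap(n,f):
    c=r.capture(n); np.save('pics/'+f+'.npy',c,allow_pickle=True); cv2.imwrite('pics/'+f+'.png',cv2.cvtColor(c['pixels'],cv2.COLOR_RGB2BGR)); return c
def load(f): return np.load('pics/'+f+'.npy',allow_pickle=True).item()
def ray(c,u,v):
    f=210/np.tan(np.radians(c['fovy'])/2)
    d=np.array(c['orientation'])@np.array([(u-c['cx'])/f,(v-c['cy'])/f,1]); return np.array(c['origin']),d
def plane(c,u,v,z):
    o,d=ray(c,u,v); return o+d*(z-o[2])/d[2]
def tri(c1,p1,c2,p2):
    o1,d1=ray(c1,*p1);o2,d2=ray(c2,*p2)
    s=np.linalg.lstsq(np.c_[d1,-d2],o2-o1,rcond=None)[0]
    a=o1+d1*s[0];b=o2+d2*s[1]; return (a+b)/2,np.linalg.norm(a-b)
def px(c,p):
    f=210/np.tan(np.radians(c['fovy'])/2); q=np.array(c['orientation']).T@(np.array(p)-c['origin']); return q[:2]/q[2]*f+[c['cx'],c['cy']]
E
python3 - <<'E'
from h import *
for n in ['scene','top']:
    c=cap(n,n+'0'); print(n,c['fovy'],c['cx'],c['cy'],c['origin'],c['orientation'])
print(r.tip_extent,r.sense())
E
```

```text
pics
scene 50.44684799378056 278.9793384213964 204.90747513404364 [1.51142565 0.257963   1.54310646] [[-0.25302833  0.78926844 -0.55949262]
 [ 0.96742575  0.21120267 -0.13957383]
 [ 0.00800512 -0.5765837  -0.81699887]]
top 57.269371829685994 278.3887574268984 208.2669649124112 [0.4950389  0.01873685 1.24621191] [[-2.78547089e-02 -9.96931720e-01  7.31523167e-02]
 [-9.99609676e-01  2.79371654e-02  1.04027080e-04]
 [-2.14737626e-03 -7.31208660e-02 -9.97320775e-01]]
0.008 {'time_s': 0.1, 'joints': array([ 8.87282583e+01,  2.20869684e+01,  3.88402392e-01, -2.48290078e-02,
       -6.84129232e+01, -1.48148728e+01]), 'joint_velocities': array([ 0.12309694, -0.07358792,  0.13042903,  0.07715649,  0.03198673,
       -0.00818044]), 'effort': array([ 3.37379447e-05, -3.91688955e+01,  1.87936682e+01,  4.23186600e+00,
        1.34955530e-02, -7.23396579e-05]), 'tcp_pos': array([0.17303941, 0.60002302, 0.22956922]), 'ee_rot': array([[ 9.60799640e-01, -2.77243311e-01, -4.46039425e-04],
       [-2.77243649e-01, -9.60797694e-01, -1.93639613e-03],
       [ 1.08299225e-04,  1.98415031e-03, -9.99998026e-01]]), 'wrist_force': array([-0.03903037, -0.08293951,  0.89706493]), 'moment': array([0.02276455, 0.02502338, 0.02582734]), 'gripper_force': 0.0, 'gripper_width': 0.9983088684701285}
```

View pics/top0.png

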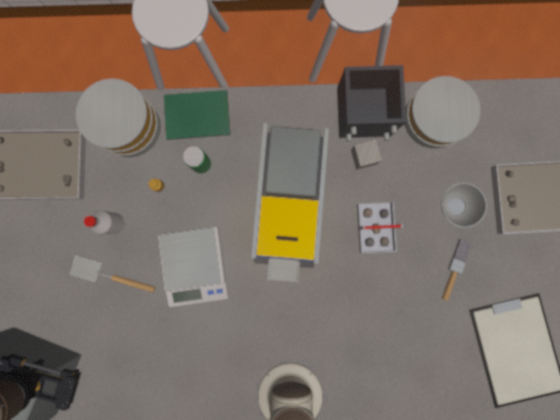

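View pics/scene0.png

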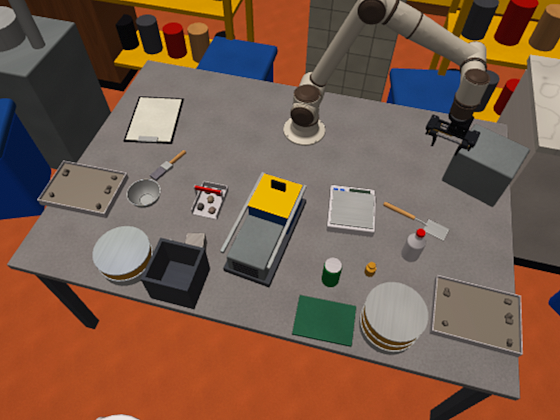

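```bash
python3 - <<'E'
from h import *
t=cv2.imread('pics/top0.png');s=cv2.imread('pics/scene0.png')
a=cv2.resize(t[190:265,340:415],(400,400),interpolation=cv2.INTER_CUBIC);b=cv2.resize(s[170:230,180:240],(400,400),interpolation=cv2.INTER_CUBIC)
cv2.imwrite('pics/crop.png',np.hstack([a,b]))
T,S=load('top0'),load('scene0')
def mask(c,lo,hi,roi):
    h=cv2.cvtColor(c['pixels'],cv2.COLOR_RGB2HSV); m=cv2.inRange(h,lo,hi); k=np.zeros_like(m); x0,x1,y0,y1=roi; k[y0:y1,x0:x1]=m[y0:y1,x0:x1]; return k
def rect(m):
    p=np.argwhere(m)[:,::-1].astype(np.float32); return p.mean(0),cv2.boxPoints(cv2.minAreaRect(p)),len(p)
for nm,c,roi in (('T',T,(355,405,200,255)),('S',S,(185,235,175,215))):
    m1=mask(c,(0,140,100),(8,255,255),roi)|mask(c,(172,140,100),(180,255,255),roi)
    q=rect(m1); print('bar',nm,q[0],q[2],q[1].tolist())
    if nm=='T':
        for p in [q[0],*q[1]]: print(plane(c,*p,.096))
for nm,c,roi in (('T',T,(250,330,190,265)),('S',S,(240,310,170,225))):
    m=mask(c,(22,150,100),(32,255,255),roi); q=rect(m); print('cover',nm,q[0],q[2],q[1].tolist())
    if nm=='T':
        for p in q[1]: print(plane(c,*p,.157))
    x0,y0=q[1].min(0).astype(int);x1,y1=q[1].max(0).astype(int)
    k=mask(c,(0,0,0),(180,255,60),(x0+12,x1-8,y0+6,y1-8)); q=rect(k); print('tab',nm,q[0],q[2],q[1].tolist())
    if nm=='T': print(plane(c,*q[0],.2))
E
```

```text
bar T [382.67743 226.45161] 62 [[365.965087890625, 226.3017578125], [398.9825439453125, 224.65087890625], [399.0997314453125, 226.99502563476562], [366.082275390625, 228.64590454101562]]
[ 0.51624774 -0.29096367  0.096     ]
[ 0.51808699 -0.24111574  0.096     ]
[ 0.52025908 -0.33988024  0.096     ]
[ 0.51326013 -0.33987467  0.096     ]
[ 0.51108991 -0.24115417  0.096     ]
bar S [207.625   188.71428] 56 [[194.76925659179688, 187.15383911132812], [195.19232177734375, 185.0384521484375], [220.19232177734375, 190.0384521484375], [219.76925659179688, 192.15383911132812]]
cover T [287.2372  226.87257] 3288 [[256.55352783203125, 254.13510131835938], [261.70172119140625, 194.93060302734375], [317.97186279296875, 199.82366943359375], [312.82366943359375, 259.0281677246094]]
[0.44722421 0.08390592 0.157     ]
[0.614319   0.06528079 0.157     ]
[ 0.59584221 -0.09433162  0.157     ]
[ 0.42915983 -0.07395029  0.157     ]
tab T [nan nan] 0 [[0.0, 0.0], [0.0, 0.0], [0.0, 0.0], [0.0, 0.0]]
[nan nan nan]
cover S [274.69247 196.694  ] 1317 [[247.6000213623047, 205.19998168945312], [259.20001220703125, 170.39999389648438], [301.79998779296875, 184.60000610351562], [290.20001220703125, 219.39999389648438]]
tab S [277.6699  185.79611] 103 [[259.0000305175781, 210.0], [272.6445617675781, 178.51263427734375], [286.7605285644531, 184.62957763671875], [273.1159973144531, 216.116943359375]]<stdin>:9: RuntimeWarning: Mean of empty slice.
  ret = um.true_divide(
```

View pics/crop.png

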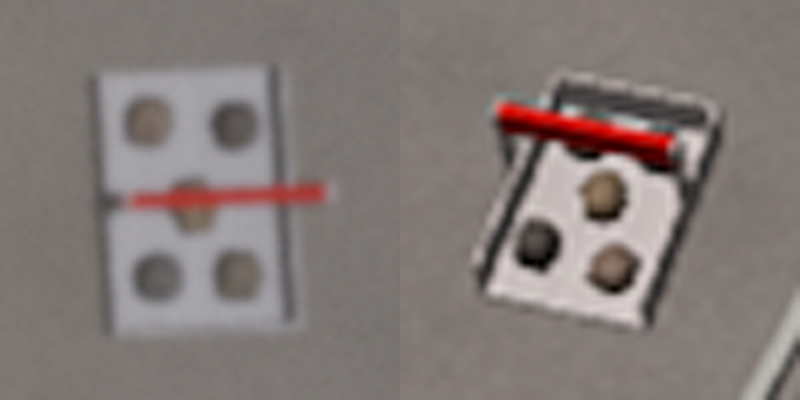

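```bash
python3 - <<'E'
from h import *
T,S=load('top0'),load('scene0')
p=T['pixels'].astype(int)
# tab: dark within the yellow
roi=p[225:250,268:308]; m=(roi.sum(2)<170); q=np.argwhere(m)[:,::-1]+[268,225]; print('tabT',len(q),q.mean(0),q.min(0),q.max(0),plane(T,*q.mean(0),.195))
b=cv2.minAreaRect(q.astype(np.float32)); print(b)
ps=S['pixels'].astype(int); roi=ps[172:200,262:296]; m=roi.sum(2)<170; q2=np.argwhere(m)[:,::-1]+[262,172]; print('tabS',len(q2),q2.mean(0))
print(tri(T,q.mean(0),S,q2.mean(0)))
# bar looser
for c,(x0,x1,y0,y1) in ((T,(355,408,215,240)),(S,(185,235,175,215))):
    a=c['pixels'].astype(int)[y0:y1,x0:x1]; m=(a[...,0]-a[...,1:].max(2)>30); q=np.argwhere(m)[:,::-1]+[x0,y0]
    v=cv2.fitLine(q.astype(np.float32),cv2.DIST_L2,0,.01,.01).ravel(); pr=(q-v[2:])@v[:2]; e=[v[2:]+v[:2]*k for k in (pr.min(),pr.max())]
    print('bar',len(q),q.mean(0),e)
    if c is T:
        w=[plane(c,*k,.096) for k in e]; print(w,np.linalg.norm(w[0]-w[1]),plane(c,*q.mean(0),.094)); qt=q.mean(0)
    else: print(tri(T,qt,S,q.mean(0)))
# pan floor rim & balance plate: bright regions
for nm,(x0,x1,y0,y1),z,th in (('pan',(350,405,195,260),.02,430),('plate',(155,225,225,292),.06,430)):
    a=p[y0:y1,x0:x1]; m=((a.sum(2)>th)&(a.max(2)-a.min(2)<40)).astype(np.uint8); m=cv2.morphologyEx(m,cv2.MORPH_CLOSE,np.ones((9,9)))
    cs=max(cv2.findContours(m,0,2)[0],key=cv2.contourArea)+np.array([x0,y0]); bx=cv2.boxPoints(cv2.minAreaRect(cs)); w=np.array([plane(T,*k,z) for k in bx]); print(nm,bx.tolist(),w[:,:2].round(4).tolist(),w.mean(0),np.linalg.norm(w[0]-w[1]),np.linalg.norm(w[1]-w[2]))
cv2.imwrite('pics/c2.png',cv2.resize(cv2.imread('pics/top0.png')[180:310,150:330],(720,520),interpolation=cv2.INTER_CUBIC))
E
```

```text
<stdin>:5: RuntimeWarning: Mean of empty slice.
  ret = um.true_divide(
Traceback (most recent call last):
ValueError: zero-size array to reduction operation minimum which has no identity
```

```bash
cat > m.py <<'E'
from h import *
T,S=load('top0'),load('scene0')
p=T['pixels'].astype(int)
print(p[238,262:316:6].tolist())
def dark(c,x0,x1,y0,y1,th=200):
    a=c['pixels'].astype(int)[y0:y1,x0:x1]; q=np.argwhere(a[...,0]<120)[:,::-1]+[x0,y0]; return q
q=dark(T,268,308,228,250); b=cv2.minAreaRect(q.astype(np.float32)); print('tabT',len(q),q.mean(0),b,plane(T,*q.mean(0),.195))
q2=dark(S,266,290,174,198); print('tabS',len(q2),q2.mean(0),tri(T,q.mean(0),S,q2.mean(0)))
for c,(x0,x1,y0,y1) in ((T,(355,408,215,240)),(S,(185,235,175,215))):
    a=c['pixels'].astype(int)[y0:y1,x0:x1]; m=(a[...,0]-a[...,1:].max(2)>30); q=np.argwhere(m)[:,::-1]+[x0,y0]
    v=cv2.fitLine(q.astype(np.float32),cv2.DIST_L2,0,.01,.01).ravel(); pr=(q-v[2:])@v[:2]; e=[v[2:]+v[:2]*k for k in (pr.min(),pr.max())]
    print('bar',len(q),q.mean(0),e)
    if c is T:
        w=[plane(c,*k,.096) for k in e]; print(w,np.linalg.norm(w[0]-w[1]),plane(c,*q.mean(0),.094)); qt=q.mean(0)
    else: print(tri(T,qt,S,q.mean(0)))
for nm,(x0,x1,y0,y1),z,th in (('pan',(350,405,195,260),.02,430),('plate',(155,225,225,292),.06,430)):
    a=p[y0:y1,x0:x1]; m=((a.sum(2)>th)&(a.max(2)-a.min(2)<40)).astype(np.uint8); m=cv2.morphologyEx(m,cv2.MORPH_CLOSE,np.ones((9,9)))
    cs=max(cv2.findContours(m,0,2)[0],key=cv2.contourArea)+np.array([x0,y0]); bx=cv2.boxPoints(cv2.minAreaRect(cs)); w=np.array([plane(T,*k,z) for k in bx]); print(nm,bx.tolist(),w[:,:2].round(4).tolist(),w.mean(0),np.linalg.norm(w[0]-w[1]),np.linalg.norm(w[1]-w[2]))
E
python3 m.py
python3 -c "
import cv2
cv2.imwrite('pics/c2.png',cv2.resize(cv2.imread('pics/top0.png')[180:310,150:330],(720,520),interpolation=cv2.INTER_CUBIC))"
```

```text
[[195, 162, 13], [196, 163, 4], [193, 159, 0], [88, 73, 45], [78, 66, 45], [80, 66, 41], [172, 141, 18], [198, 167, 0], [197, 167, 0]]
tabT 57 [286.40350877 238.01754386] ((286.4965515136719, 238.04139709472656), (19.266551971435547, 2.8235464096069336), 4.763641834259033) [ 0.49027787 -0.00072045  0.195     ]
tabS 129 [277.95348837 184.97674419] (array([ 0.49033884, -0.00142025,  0.18355703]), np.float64(0.001001580592190735))
bar 158 [383.1835443  226.53797468] [array([363.97420316, 227.46609388]), array([401.0326421 , 225.67558454])]
[array([ 0.51478142, -0.23502112,  0.096     ]), array([ 0.51703229, -0.34584141,  0.096     ])] 0.11084314076088686 [ 0.51598446 -0.29300254  0.094     ]
bar 132 [207.43939394 189.40151515] [array([193.68532579, 186.48292073]), array([220.74027803, 192.22395441])]
(array([ 0.51594682, -0.29352857,  0.08870701]), np.float64(0.0017682964799277338))
pan [[358.6816101074219, 203.74659729003906], [389.0549011230469, 201.90577697753906], [392.0228576660156, 250.8773956298828], [361.6495666503906, 252.7182159423828]] [[0.5923, -0.2382], [0.5955, -0.3355], [0.4396, -0.3373], [0.4364, -0.2409]] [ 0.51592838 -0.28799898  0.02      ] 0.0973780468432796 0.1559169615933556
plate [[153.07691955566406, 236.38462829589844], [218.46153259277344, 223.30772399902344], [231.6923065185547, 289.4615478515625], [166.3076934814453, 302.5384521484375]] [[0.5061, 0.4069], [0.5407, 0.2049], [0.3381, 0.168], [0.3044, 0.3674]] [0.42233329 0.28679337 0.06      ] 0.2048595746959465 0.20593467078669261
```

View pics/c2.png

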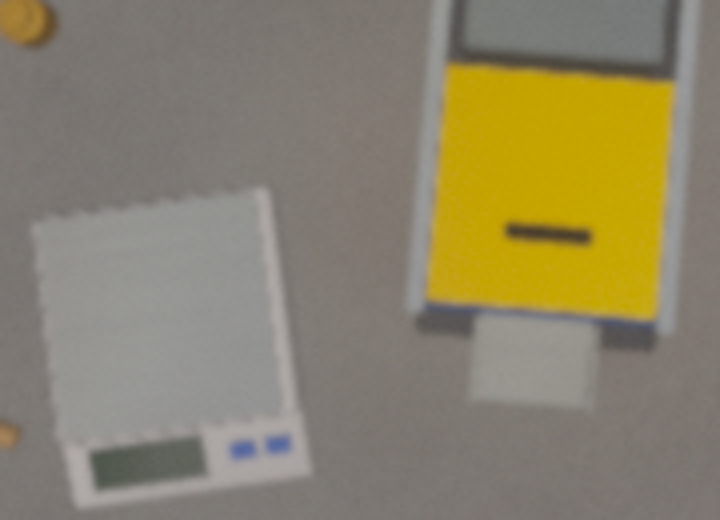

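```bash
python3 -c "
from h import *
T=load('top0')
q=np.array([(158.75,236.25),(214.5,227.5),(222,284.5),(165,290)]);w=np.array([plane(T,*k,.06) for k in q]);print(w.round(4),w.mean(0),[np.linalg.norm(w[i]-w[i-1]) for i in range(4)])"
python3 -m jog '1 0 0 20 0; 1 10 -20 20 -5; 1 21 -40 0 -10; 1 25 -50 0 -10; 1 25 -50 0 -10'
python3 -m jog '1 25 -50 0 -10; 1 25 -50 0 -10; 1 25 -50 0 -10; 1 25 -50 0 -10; 1 25 -50 0 -5.3'
python3 -m jog '1 25 -50 0 0; 1 25 -50 0 0; 1 25 -50 0 0; 1 25 -50 0 0; 1 21 -30 0 0'
python3 -m jog '1 15 -12 0 0; 1 0 0 0 0;1 0 0 0 0'
```

```text
[[0.506  0.3894 0.06  ]
 [0.5281 0.2174 0.06  ]
 [0.3539 0.1972 0.06  ]
 [0.3421 0.3712 0.06  ]] [0.43254496 0.29378289 0.06      ] [np.float64(0.16492004496772722), np.float64(0.1734370888771941), np.float64(0.17541891488555714), np.float64(0.1743439632457874)]
time_s: 0.72
tcp_pos: [0.2545, 0.4388, 0.2701]
ee_rot: [[0.624, -0.781, -0.0], [-0.781, -0.624, -0.001], [0.001, 0.001, -1.0]]
wrist_force: [1.4, -1.0, 0.2]
gripper_width: 1.005
gripper_force: 0.0
time_s: 1.35
tcp_pos: [0.3794, 0.1887, 0.2705]
ee_rot: [[-0.114, -0.993, -0.0], [-0.993, 0.114, 0.0], [-0.0, 0.0, -1.0]]
wrist_force: [1.8, -0.2, 0.5]
gripper_width: 1.001
gripper_force: 0.0
time_s: 1.98
tcp_pos: [0.5004, -0.0418, 0.2701]
ee_rot: [[-0.113, -0.994, -0.001], [-0.994, 0.113, -0.0], [0.0, 0.001, -1.0]]
wrist_force: [1.1, 0.8, -0.1]
gripper_width: 0.999
gripper_force: 0.0
time_s: 2.35
tcp_pos: [0.5147, -0.0507, 0.2703]
ee_rot: [[-0.11, -0.994, -0.001], [-0.994, 0.11, 0.0], [-0.0, 0.001, -1.0]]
wrist_force: [-0.8, -0.1, 0.4]
gripper_width: 0.998
gripper_force: 0.0
```

```bash

python3 -m jog '1 -25 50 0 0; 1 0 0 -30 0; 1 0 0 -30 0; 1 0 0 -20 0; 1 0 0 -15 0' | head -2
python3 -m jog '1 0 0 0 0; 0 0 0 0 0; 0 0 0 0 0; 0 0 0 0 0; 0 0 0 0 0'
```

```text
time_s: 2.98
tcp_pos: [0.4892, -0.0004, 0.175]
time_s: 3.6
tcp_pos: [0.4903, -0.0015, 0.1758]
ee_rot: [[-0.111, -0.994, 0.0], [-0.994, 0.111, 0.0], [-0.0, -0.0, -1.0]]
wrist_force: [-1.4, 0.8, 0.4]
gripper_width: 0.629
gripper_force: 0.0
```

```bash

python3 -m jog '0 0 0 0 0; 0 0 0 0 0; 0 0 0 0 0; 0 0 0 0 0; 0 0 0 0 0'|tail -3
python3 -m jog '0 0 0 0 0; 0 0 0 0 0; 0 10 -1.1 0 0; 0 20 -2.2 0 0; 0 20 -2.2 0 0'
python3 -m jog '0 20 -2.2 0 0; 0 20 -2.2 0 0; 0 20 -2.2 0 0; 0 15 -1.7 0 0; 0 5 -0.5 0 0'
```

```text
wrist_force: [1.1, -1.1, -0.9]
gripper_width: 0.14
gripper_force: 30.0
time_s: 4.85
tcp_pos: [0.5402, -0.0072, 0.1756]
ee_rot: [[-0.111, -0.994, -0.002], [-0.994, 0.111, -0.0], [0.001, 0.002, -1.0]]
wrist_force: [-2.9, 1.1, 3.3]
gripper_width: 0.135
gripper_force: 30.0
time_s: 5.48
tcp_pos: [0.6208, -0.0163, 0.1756]
ee_rot: [[-0.112, -0.994, -0.001], [-0.994, 0.112, -0.001], [0.001, 0.001, -1.0]]
wrist_force: [-3.2, -0.9, 2.8]
gripper_width: 0.136
gripper_force: 30.0
```

Moved 131 mm so far without meeting the stop; creep on until it.

```bash

python3 -m jog '0 8 -0.9 0 0; 0 6 -0.7 0 0; 0 0 0 0 0'|grep -E 'tcp|wrist|width'
python3 -m jog '0 5 -0.6 0 0; 0 4 -0.4 0 0; 0 0 0 0 0'|grep -E 'tcp|wrist|width'
```

```text
tcp_pos: [0.6349, -0.0179, 0.1756]
wrist_force: [0.8, -4.1, 1.5]
gripper_width: 0.139
tcp_pos: [0.6436, -0.0189, 0.1756]
wrist_force: [-1.1, -4.9, 2.4]
gripper_width: 0.136
```

```bash

python3 -m jog '0 4 -0.4 0 0; 0 4 -0.4 0 0; 0 0 0 0 0'|grep -E 'tcp|wrist|width'
python3 -m jog '0 3 -0.3 0 0; 0 2 -0.2 0 0; 0 0 0 0 0'|grep -E 'tcp|wrist|width'
```

```text
tcp_pos: [0.6448, -0.0191, 0.1755]
wrist_force: [-17.5, -0.5, 12.0]
gripper_width: 0.141
tcp_pos: [0.6449, -0.0191, 0.1754]
wrist_force: [-29.4, 3.7, 18.7]
gripper_width: 0.137
```

```bash

python3 -m jog '0 -11 1.2 0 0; 1 0 0 0 0; 1 0 0 0 0; 1 0 0 0 0; 1 0 0 0 0'|grep -E 'tcp|wrist|width'
python3 -m jog '1 0 0 0 0; 1 0 0 20 0; 1 0 0 40 0; 1 0 0 40 0; 1 -9 -19 0 -10.7' |grep -E 'tcp|wrist|width'
python3 -m jog '1 -10 -20 0 -10.7; 1 -10 -20 0 -10.7; 1 -10 -20 0 -10.7; 1 -10 -20 0 -10.7; 1 -10 -20 0 -10.7' |grep -E 'tcp|wrist|width'
python3 -m jog '1 -10 -20 0 -10.7; 1 -10 -20 0 -10.7; 1 -10 -20 0 -10.7; 1 -10 -20 0 -10.7; 1 -10 -20 0 -10.7' |grep -E 'tcp|wrist|width'
python3 -m jog '1 -10 -20 0 -10.7; 1 -10 -20 0 -10.7; 1 0 -15 0 -10.7; 1 0 0 0 -10.7; 1 0 0 0 -10.7' |grep -E 'tcp|wrist|width'
python3 -m jog '1 0 0 0 -1.2; 1 0 0 0 0; 1 0 0 0 0'
python3 -c "
from h import *
print(r.sense()['joints']); cap('top','top1')"
```

```text
tcp_pos: [0.6456, -0.0182, 0.1752]
wrist_force: [-0.8, 0.4, -0.2]
gripper_width: 0.506
tcp_pos: [0.6383, -0.0368, 0.2799]
wrist_force: [0.3, -1.6, 0.4]
gripper_width: 0.988
tcp_pos: [0.5858, -0.1381, 0.2756]
wrist_force: [0.3, -0.3, 0.1]
gripper_width: 1.001
tcp_pos: [0.5359, -0.2381, 0.2756]
wrist_force: [0.7, 0.3, 0.0]
gripper_width: 1.0
tcp_pos: [0.5161, -0.2928, 0.2755]
wrist_force: [-0.2, 1.1, -0.9]
gripper_width: 1.0
time_s: 10.48
tcp_pos: [0.5162, -0.2924, 0.2756]
ee_rot: [[-0.023, 1.0, 0.0], [1.0, 0.023, 0.0], [0.0, 0.0, -1.0]]
wrist_force: [0.5, 0.1, -0.2]
gripper_width: 0.997
gripper_force: 0.0
[-1.39061123e+01  1.73742673e+01  3.74577240e-02 -8.03749923e-04
 -7.26606519e+01 -1.64790124e+02]
```

View pics/top1.png

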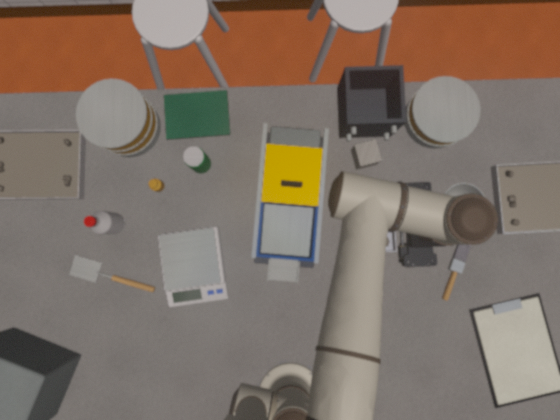

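```bash

python3 -m jog '1 0 1 -40 0; 1 0 0 -40 0; 1 0 0 -40 0; 1 0 0 -40 0; 1 0 0 -25 0'|grep -E 'tcp|wrist|width'
python3 -m jog '1 0 0 -15 0; 1 0 0 -1 0; 1 0 0 0 0;0 0 0 0 0; 0 0 0 0 0'|grep -E 'tcp|wrist|width'
python3 -m jog '0 0 0 0 0; 0 0 0 0 0; 0 0 0 0 0;0 0 0 0 0; 0 0 0 0 0'|grep -E 'tcp|wrist|width'
python3 -m jog '0 0 0 0 0; 0 0 0 0 0; 0 0 0 0 0; 0 0 0 3 0; 0 0 0 10 0'
```

```text
tcp_pos: [0.5153, -0.2912, 0.0885]
wrist_force: [1.2, 0.2, 0.3]
gripper_width: 1.001
tcp_pos: [0.5166, -0.2916, 0.0754]
wrist_force: [-0.2, -0.4, -0.4]
gripper_width: 0.854
tcp_pos: [0.5161, -0.2915, 0.0745]
wrist_force: [0.5, -0.8, -0.6]
gripper_width: 0.287
time_s: 13.02
tcp_pos: [0.5143, -0.2909, 0.0862]
ee_rot: [[-0.02, 1.0, -0.005], [1.0, 0.02, 0.002], [0.002, -0.005, -1.0]]
wrist_force: [-1.1, -0.8, -5.6]
gripper_width: 0.111
gripper_force: 30.0
```

```bash

python3 -m jog '0 0 0 15 0; 0 0 0 20 0; 0 0 0 25 0; 0 0 0 30 0; 0 0 0 30 0'|grep -E 'tcp|wrist|width'
python3 -m jog '0 0 0 30 0; 0 0 0 30 0; 0 0 0 25 3; 0 0 5 15 6; 0 2 10 3 9'|grep -E 'tcp|wrist|width'
python3 -m jog '0 4 18 0 10; 0 4 19 0 10; 0 4 19 0 10; 0 4 19 0 10; 0 4 19 0 10'|grep -E 'tcp|wrist|width'
python3 -m jog '0 4 19 0 10; 0 4 19 0 10; 0 4 19 0 10; 0 4 19 0 10; 0 4 19 0 10'|grep -E 'tcp|wrist|width'
python3 -m jog '0 4 19 0 10; 0 4 19 0 10; 0 4 19 0 10; 0 4 16 0 10; 0 2 8 0 8'|grep -E 'tcp|wrist|width'
python3 -m jog '0 0 0 0 4.4; 0 0 0 0 2; 0 0 0 0 0;0 0 0 0 0'
python3 -c "
from h import *
cap('scene','s2');c=cap('top','t2')
s=cv2.imread('pics/s2.png')[100:310,140:420]
cv2.imwrite('pics/s2c.png',cv2.resize(s,(800,600),interpolation=cv2.INTER_CUBIC))"
```

```text
tcp_pos: [0.5158, -0.2914, 0.2094]
wrist_force: [0.0, -0.4, -5.4]
gripper_width: 0.111
tcp_pos: [0.518, -0.2766, 0.313]
wrist_force: [-0.3, -0.6, -4.8]
gripper_width: 0.114
tcp_pos: [0.5376, -0.1817, 0.3114]
wrist_force: [0.4, 0.2, -5.5]
gripper_width: 0.113
tcp_pos: [0.5575, -0.0868, 0.3113]
wrist_force: [0.2, 0.2, -5.5]
gripper_width: 0.109
tcp_pos: [0.5756, -0.0057, 0.3112]
wrist_force: [0.3, -0.2, -5.9]
gripper_width: 0.112
time_s: 16.65
tcp_pos: [0.576, -0.0067, 0.3107]
ee_rot: [[-0.112, -0.994, 0.0], [-0.994, 0.112, 0.0], [-0.0, -0.0, -1.0]]
wrist_force: [-0.4, 0.2, -6.2]
gripper_width: 0.114
gripper_force: 30.0
```

View pics/s2c.png

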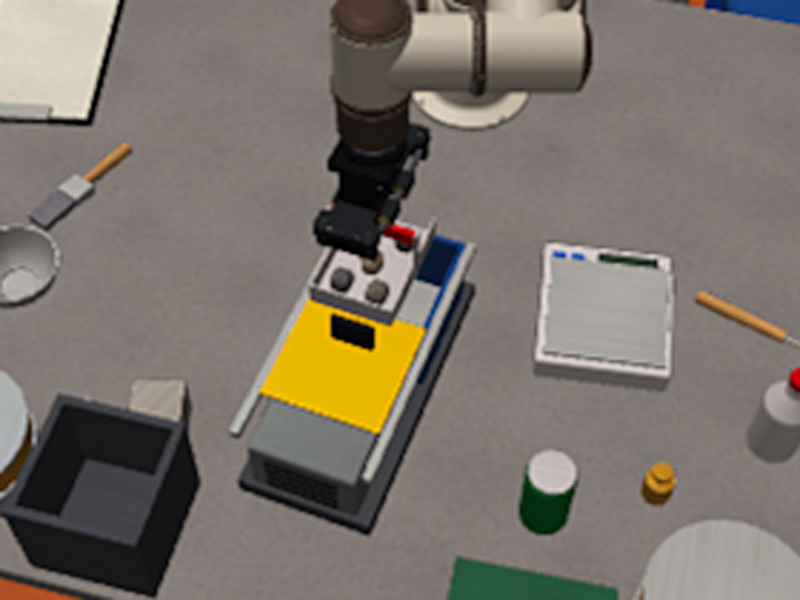

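```bash

python3 -m jog '0 -1.6 -4.5 -10 0; 0 0 0 -15 0; 0 0 0 -9 0; 0 0 0 0 0'|grep -E 'tcp|wrist|width'
python3 -m jog '0 -2.5 0.3 -4 0; 0 -3.5 0.4 -3.5 0;0 0 0 0 0'|grep -E 'tcp|wrist|width'
python3 -m jog '0 -4 0.5 -3.5 0; 0 -4 0.4 -4 0;0 0 0 0 0'|grep -E 'tcp|wrist|width'
python3 -c "
from h import *
cap('scene','s3')
s=cv2.imread('pics/s3.png')[160:235,230:330]
cv2.imwrite('pics/s3c.png',cv2.resize(s,(800,600),interpolation=cv2.INTER_CUBIC))"
```

```text
tcp_pos: [0.575, -0.0111, 0.2765]
wrist_force: [-0.7, -1.0, -4.3]
gripper_width: 0.11
tcp_pos: [0.5693, -0.0103, 0.271]
wrist_force: [-1.9, 0.6, 4.6]
gripper_width: 0.119
tcp_pos: [0.5616, -0.0093, 0.2627]
wrist_force: [-0.6, -0.7, 4.4]
gripper_width: 0.131
```

View pics/s3c.png

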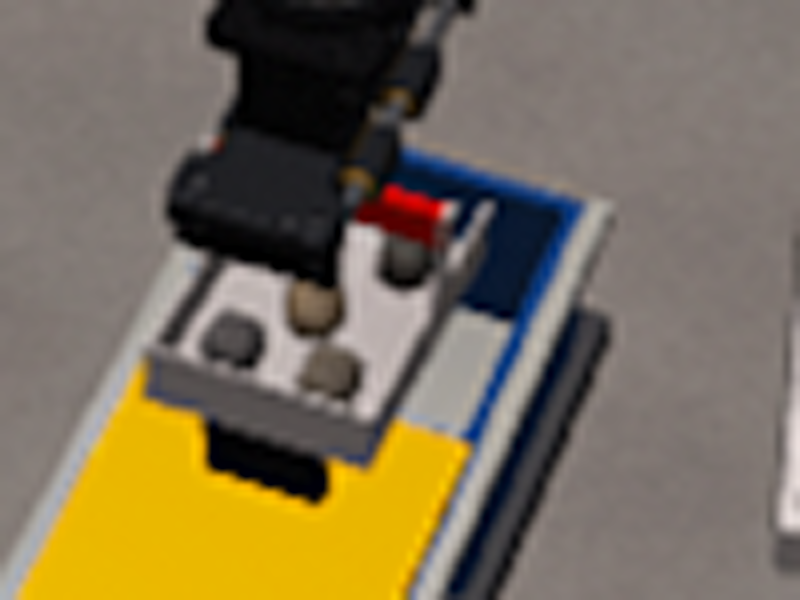

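```bash

python3 -m jog '0 -4 0.4 -4.5 0; 0 -4 0.5 -5 0;0 -3.5 0.4 -5 0; 0 0 0 0 0'|grep -E 'tcp|wrist|width'
python3 -m jog '0 -3 0.3 -5 0; 0 -3 0.3 -5.5 0;0 -2.5 0.3 -6 0; 0 0 0 0 0'|grep -E 'tcp|wrist|width'
python3 -c "
from h import *
cap('scene','s4')
s=cv2.imread('pics/s4.png')[160:235,230:330]
cv2.imwrite('pics/s4c.png',cv2.resize(s,(800,600),interpolation=cv2.INTER_CUBIC))"
```

```text
tcp_pos: [0.5486, -0.008, 0.2465]
wrist_force: [0.8, 0.4, 5.1]
gripper_width: 0.165
tcp_pos: [0.5393, -0.0073, 0.2294]
wrist_force: [-1.4, 1.1, 2.0]
gripper_width: 0.187
```

View pics/s4c.png

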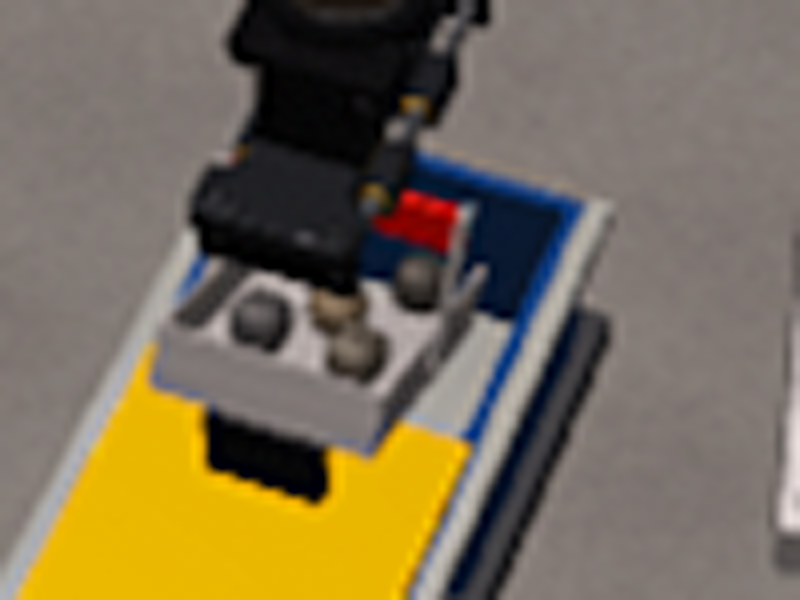

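```bash
cat > bar.py <<'E'
from h import *
import sys
def barz(f,tcp):
    c=load(f); a=c['pixels'].astype(int); m=(a[...,0]-a[...,1:].max(2)>45); k=np.zeros_like(m); k[150:235,230:330]=m[150:235,230:330]
    q=np.argwhere(k)[:,::-1]; n,l,st,ce=cv2.connectedComponentsWithStats(k.astype(np.uint8)); i=1+st[1:,4].argmax()
    # rightmost columns of bar: vertical centre
    q=np.argwhere(l==i)[:,::-1]; u=q[:,0].max(); e=q[q[:,0]>=u-3].mean(0)
    o,d=ray(c,*e); n=np.array([.994,-.111,0]); s=((np.array(tcp)-o)@n)/(d@n); p=o+d*s
    print(f,st[i],e,p,'bar z - grasp z',p[2]-tcp[2]-.011,'along y',(p-tcp)@[.111,.994,0])
barz('s2',[.576,-.0067,.3107]);barz('s3',[.5616,-.0093,.2627]);barz('s4',[.5393,-.0073,.2294])
c=load('s4')
# rear wall lower/upper corners from crop (x8 scale, offset 230,160)
for n,(u,v) in dict(rear_low_L=(152,378),rear_low_R=(372,455),rear_top_R=(385,402),rear_top_L=(162,325)).items():
    o,d=ray(c,230+u/8,160+v/8); y=.055 if n[-1]=='R' else -.055
    nn=np.array([.111,.994,0]); P=np.array([.5393,-.0073,0])+nn*y; s=((P-o)@nn)/(d@nn); p=o+d*s; print(n,'feeder x rel bar',(p-P)@[.994,-.111,0],'z',p[2])
E
python3 bar.py
```

```text
s2 [ 233  205   56   30 1013] [285.90909091 217.59090909] [0.58283517 0.05450866 0.11276055] bar z - grasp z -0.20893944598767822 along y 0.06160010857382897
s3 [233 207  56  28 894] [285.84210526 217.78947368] [0.56834435 0.05109532 0.08894274] bar z - grasp z -0.18475725613594157 along y 0.060781573359572474
s4 [233 205  56  30 918] [285.84210526 217.78947368] [0.54525544 0.0460307  0.05334131] bar z - grasp z -0.18705869339444897 along y 0.0536717724901652
rear_low_L feeder x rel bar 0.10254169647337175 z 0.20731473713849846
rear_low_R feeder x rel bar 0.1085236664649213 z 0.21238839956599032
rear_top_R feeder x rel bar 0.09269677620185668 z 0.23287227286184464
rear_top_L feeder x rel bar 0.088333141766528 z 0.2303381202959105
```

```bash

python3 -m jog '0 -2 0.2 -5 0; 0 -2 0.2 -5 0;0 -2 0.2 -5 0; 0 0 0 0 0'|grep -E 'tcp|wrist|width'
python3 -m jog '0 -1.5 0.2 -5 0; 0 -1.5 0.1 -5 0; 0 0 0 0 0; 0 0 0 0 0'|grep -E 'tcp|wrist|width'
python3 -c "
from h import *
cap('scene','s5')
s=cv2.imread('pics/s5.png')[160:235,230:330]
cv2.imwrite('pics/s5c.png',cv2.resize(s,(800,600),interpolation=cv2.INTER_CUBIC))"
```

```text
tcp_pos: [0.5339, -0.0067, 0.215]
wrist_force: [-1.9, 0.2, 4.8]
gripper_width: 0.202
tcp_pos: [0.5309, -0.0064, 0.2051]
wrist_force: [-3.2, 0.4, 3.1]
gripper_width: 0.214
```

View pics/s5c.png

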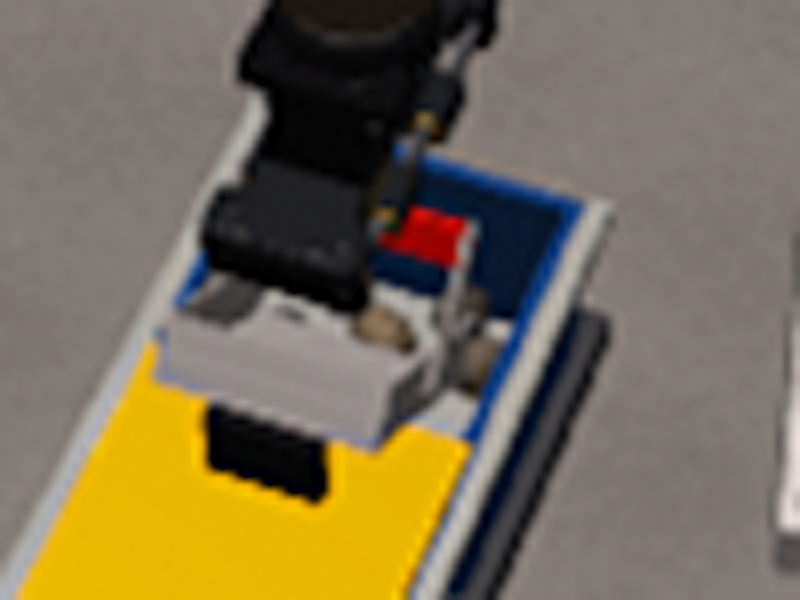

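```bash

python3 -m jog '0 -1 0.1 -5 0; 0 -1 0.1 -5 0;0 0 0 0 0; 0 0 0 0 0'|grep -E 'tcp|wrist|width'
python3 -m jog '0 -1 0.1 -4 0; 0 -1 0.1 -4 0; 0 0 0 0 0; 0 0 0 0 0; 0 0 0 0 0'
python3 - <<'E'
from h import *
cap('scene','s6'); cap('top','t6')
for f,(x0,x1,y0,y1) in (('s6',(230,330,160,235)),):
    s=cv2.imread(f'pics/{f}.png')[y0:y1,x0:x1]; s5=cv2.imread('pics/s5.png')[y0:y1,x0:x1]
    # stone-ish pixels: warm or dark in the hopper/pan window
    print(np.abs(s.astype(int)-s5).sum(2).reshape(75,100)[::8,::6].tolist())
E
```

```text
tcp_pos: [0.5284, -0.0062, 0.1965]
wrist_force: [-8.0, 2.2, 11.1]
gripper_width: 0.223
time_s: 21.28
tcp_pos: [0.5223, -0.0058, 0.1865]
ee_rot: [[-0.112, -0.994, -0.012], [-0.994, 0.112, -0.0], [0.002, 0.012, -1.0]]
wrist_force: [-13.9, 4.8, 11.3]
gripper_width: 0.224
gripper_force: 50.2
[[3, 1, 1, 1, 0, 4, 1, 2, 3, 17, 72, 4, 3, 0, 2, 2, 4], [2, 1, 0, 1, 2, 305, 1, 25, 5, 139, 16, 2, 1, 2, 0, 3, 1], [2, 1, 1, 1, 1, 11, 11, 2, 6, 80, 2, 2, 1, 3, 2, 3, 0], [1, 1, 2, 1, 14, 167, 3, 29, 16, 5, 5, 2, 0, 1, 1, 2, 3], [3, 1, 1, 1, 7, 18, 39, 3, 23, 66, 15, 2, 3, 2, 1, 1, 1], [4, 4, 2, 2, 68, 78, 31, 130, 6, 62, 8, 3, 0, 0, 1, 3, 1], [2, 1, 0, 2, 295, 141, 37, 50, 93, 111, 0, 5, 8, 2, 0, 1, 3], [0, 3, 0, 0, 0, 10, 2, 6, 6, 1, 1, 3, 4, 0, 3, 1, 2], [4, 2, 0, 0, 1, 2, 1, 1, 0, 0, 3, 1, 0, 2, 0, 3, 4], [3, 1, 2, 0, 0, 0, 0, 2, 1, 0, 5, 0, 2, 3, 4, 4, 1]]
```

```bash
cat > asc.py <<'E'
from h import *
import sys
f,x0,x1,y0,y1=sys.argv[1],*map(int,sys.argv[2:6])
a=load(f)['pixels'][y0:y1,x0:x1].astype(int)
for j,row in enumerate(a):
    s=''
    for R,G,B in row:
        if R-max(G,B)>60 and abs(G-B)<40: ch='R'
        elif R-B>70: ch='Y'
        elif B-R>35: ch='b'
        elif R-B>14: ch='s'   # warm stone
        else: ch=' .:-=+*#%@'[min(9,(R+G+B)//3*10//256)]
        s+=ch
    print(y0+j,s)
E
python3 asc.py s6 245 306 176 222
```

```text
176 ==============+*s+b                  sss. :=+====s=======s===
177 =============+***bb             .   sssss -s=================
178 =============+*s+bb                 .::ss:sss================
179 ============+***=b                 bb-:b.ssssss==========s===
180 ============+***=.                 b::bbbbb=sssssss==========
181 ===========+****=.                 .::bbbbbbbb==sssss=s======
182 ===========+*s+=- ...             .... bbbbbbbbbb==sssssss===
183 ====s=====+***b=s ......         ....  bb  bbbbbbbbb==+sssss=
184 ==========+**=bss..........      ....  bbbbb  bbbbbbbbbb==s+s
185 =========+**+:................  ....  bbbbbbbbbb bbbbbbbbb+**
186 =========+**=..................  ... s.bbbbbbbbbbb  bbbbbb+**
187 s=======+**+:................. ss..  RRRRsbbbbbbbbbbb  bb+**+
188 ========+**= ................. ssss sRRRRRRRs.bbbbbbb bbb+s*=
189 =======+**+:.................. .::ssRRRRRRRRs:bbbbbb.bbb+**+=
190 =======***=  ..::...............::ssRRRRRRRR+.bbbbbb bbb+s*=-
191 ======+*s*b   .::.................sRRRRRRRRs= bbbbb bbb+ss+-=
192 =====+*s*bbb     ...............  .sRRRR
[... 1235 characters left out ...]
YYYYss******=:::::..=**bb=**+:  ::: -===
212 YYYYYYYYYYY      sYYYYYYYYYYYs**+-..:---=*s+bb+s*+.b.::.:====
213 YYYYYYYYYYY         sYYYYYYYYYYYYsYYYYY****bbb*s*- b.:: -====
214 YYYYYYYYYYY            sYYYYYYYYYYYYYYYYYs+bb+**+. .::. -+===
215 YYYYYYYYYYY              sYYYYYYYYYYYYYYYYYYb*s*= b.::..=s===
216 YYYYYYYYYYY              sYYYYYYYYYYYYYYYYYY=**+: .::. -==s==
217 YYYYYYYYYYY              YYYYYYYYYYYYYYYYYYs+**=.b.::..=ss===
218 YYYYYYYYYYYY             sYYYYYYYYYYYYYYYYY=**+: .::. -======
219 YYYYYYYYYYYYYYY           YYYYYYYYYYYYYYYYY+**=. .::..=s=====
220 YYYYYYYYYYYYYYYYYY        YYYYYYYYYYYYYYYY=**+: b::: -s======
221 YYYYYYYYYYYYYYYYYYYYY    sYYYYYYYYYYYYYYYY+**=. .::..-=======
```

```bash
python3 - <<'E'
from h import *
c=load('s6'); ex=np.array([.994,-.111,0]);ey=np.array([.111,.994,0]); C=np.array([.5158,-.0046,0])
for uv in [(278,201),(290,204),(284,198),(274,198),(283,196)]:
    o,d=ray(c,*uv); out=[]
    for th in (28,38):
        # plane z=.202+.004+(X-.124)*tan th
        t=np.tan(np.radians(th)); s=(.206-t*.124 - (o[2]-t*((o-C)@ex)))/(d[2]-t*(d@ex)); p=o+d*s; out.append((th,round((p-C)@ex,3),round((p-C)@ey,3),round(p[2],3)))
    for z in (.06,.09):
        p=plane(c,*uv,z); out.append((z,round((p-C)@ex,3),round((p-C)@ey,3)))
    print(uv,out)
for p in [(.124-.143*.82,-.055,.12),(.124-.143*.82,.055,.12)]:
    print(px(c,C+ex*p[0]+ey*p[1]+[0,0,p[2]]))
E
python3 asc.py s5 245 306 184 218
```

```text
(278, 201) [(28, np.float64(0.025), np.float64(0.02), np.float64(0.153)), (38, np.float64(-0.01), np.float64(0.007), np.float64(0.101)), (0.06, np.float64(-0.038), np.float64(-0.004)), (0.09, np.float64(-0.018), np.float64(0.004))]
(290, 204) [(28, np.float64(0.02), np.float64(0.067), np.float64(0.15)), (38, np.float64(-0.018), np.float64(0.055), np.float64(0.095)), (0.06, np.float64(-0.042), np.float64(0.047)), (0.09, np.float64(-0.021), np.float64(0.054))]
(284, 198) [(28, np.float64(-0.009), np.float64(0.032), np.float64(0.135)), (38, np.float64(-0.059), np.float64(0.014), np.float64(0.063)), (0.06, np.float64(-0.061), np.float64(0.014)), (0.09, np.float64(-0.04), np.float64(0.021))]
(274, 198) [(28, np.float64(0.013), np.float64(-0.001), np.float64(0.147)), (38, np.float64(-0.027), np.float64(-0.017), np.float64(0.088)), (0.06, np.float64(-0.046), np.float64(-0.025)), (0.09, np.float64(-0.026), np.float64(-0.017))]
(283, 196) [(28, np.float64(-0.021), np.float64(0.023), np.float64(0.129)), (38, np.float64(-0.076), np.float64(0.004), np.float64(0.05)), (0.06, np.float64(-0.069), n
[... 1665 characters left out ...]
++++++++++++++-::==::..s.bb+**+: .::. -s
208 sYYYYYYs++++++++++++++++++++++++++-::-=-:-. sbbb*s*=.b.::..=s
209 YYYYYYYYYYYs+++++++++++++++++++++=:::::-=+=-:bb+**+: .::. -=s
210 YYYYYYYYYYYs-=+++++++++++++++++++-:::.:=***s=bb*s*=. .::..===
211 YYYYYYYYYYY  .--=++++++++++++++++-::.-+***s*bb+**+:  ::: -===
212 YYYYYYYYYYY     .--=+*++++++++++=-::=*****s+bb+s*+.b.::.:====
213 YYYYYYYYYYY        .--=+++++++++=:sYYYs****bbb*s*- b.:: -=s==
214 YYYYYYYYYYY           .--=++++++-sYYYYYYYs+bb+**+. .::. -s===
215 YYYYYYYYYYY              sYYs++=sYYYYYYYYYYYb+s*= b.::..=s===
216 YYYYYYYYYYY              YYYYYYYYYYYYYYYYYYY=**+: .::. -=====
217 YYYYYYYYYYY              YYYYYYYYYYYYYYYYYYs+**=.b.::..=s====
```

```bash

python3 -m jog '0 1 0 5 0; 0 0 0 10 0; 0 0 0 20 0; 0 0 0 25 0; 0 0 0 25 0'|grep -E 'tcp|wrist|width'
python3 -m jog '0 0 0 20 0; 0 0 0 10 0; 0 0 0 0 0; 0 0 0 0 0'
python3 - <<'E'
from h import *
cap('scene','s7')
E
python3 asc.py s7 245 306 165 216
```

```text
tcp_pos: [0.5286, -0.0059, 0.2723]
wrist_force: [0.3, 0.6, -2.2]
gripper_width: 0.218
time_s: 22.5
tcp_pos: [0.528, -0.0059, 0.3012]
ee_rot: [[-0.112, -0.994, -0.002], [-0.994, 0.112, -0.0], [0.0, 0.002, -1.0]]
wrist_force: [-0.4, 0.4, -2.9]
gripper_width: 0.216
gripper_force: 51.8
165 =========s=:..................   ...  -s=====================
166 ==s=s====s-. .................. ....  -+====s================
167 ========s=: ..................    .. .=+=====================
168 ======ss=-.................... ssss  RRss=++===s=============
169 =========: ....................ssss sRRRRRRs=================
170 =========: .....................::s RRRRRRRRs================
171 ========-.  . ...................sssRRRRRRRRs=s==============
172 ========-.       ..........::.. sRRRRRRRRRRRs-=======s===s===
173 =========-         ........::.  ssRRRRRRRRRs=-===============
174 ==========.            ....... .=+==ssRRRRRs=s===============
175 ==========.               ...  -s+++===ssRRs=================
176 ==========-:                   ssssss==+=-s+=================
177 =========s+=-==:     
[... 1848 characters left out ...]
 .=******+=:s.=****+-ssss:bb+s*+. .::..=
206 *sYYYYYYYYYYYYYYYs*=:-+*********+++*****+-ssssbbb*s*= b.:: -s
207 *YYYYYYYYYYYYYYYYYYYY********************-..s.bb+**+: .::. -s
208 sYYYYYYYYYYYYYYYYYYYYYYs*****************=. sbbb*s*=.b.::..=s
209 YYYYYYYYYYYYYYYYYYYYYYYYYYs***************=-:bb+**+: .::. -s=
210 YYYYYYYYYYYYYYYYYYYYYYYYYYYYYs*************s=bb*s*=. .::..===
211 YYYYYYYYYYY   sYYYYYYYYYYYYYYYYYs***********bb+**+:  ::: -===
212 YYYYYYYYYYY      sYYYYYYYYYYYYYYYYYs******s+bb+s*+.b.::.:=s==
213 YYYYYYYYYYY         sYYYYYYYYYYYYYYYYYs****bbb*s*- b.:: -====
214 YYYYYYYYYYY            sYYYYYYYYYYYYYYYYYs+bb+**+.b.::. -s===
215 YYYYYYYYYYY              sYYYYYYYYYYYYYYYYYYb***= b.::..=+===
```

```bash
cat > pl.py <<'E'
from h import *
import sys
def pts(f,tcp,P,yaw=-6.4):
    c=load(f); ex=np.array([np.cos(np.radians(yaw)),np.sin(np.radians(yaw)),0]); ey=np.array([-ex[1],ex[0],0])
    for n,(u,v,y) in P.items():
        o,d=ray(c,u,v); B=np.array(tcp)+ey*y; s=((B-o)@ey)/(d@ey); p=o+d*s; print(n,'x',round((p-tcp)@ex*1000,1),'z rel grasp',round((p[2]-tcp[2]-.011)*1000,1))
if __name__=='__main__':
    pts('s7',[.528,-.0059,.3012],dict(barR_top=(284,169,.059),barR_bot=(287,175.3,.059),rearTopR=(278.7,187.2,.055),rearLowR=(277.3,196.3,.055),rearTopL=(248.3,178,-.055),rearLowL=(248.5,189,-.055)))
E
python3 pl.py
```

```text
barR_top x 64.6 z rel grasp 107.5
barR_bot x 32.0 z rel grasp 37.3
rearTopR x 101.3 z rel grasp 52.4
rearLowR x 113.7 z rel grasp 16.9
rearTopL x 101.6 z rel grasp 51.4
rearLowL x 106.6 z rel grasp -3.9
```

```bash
python3 - <<'E'
from h import *
cap('top','t7')
c=load('t7'); ex=np.array([.994,-.111,0]);ey=np.array([.111,.994,0]); T=np.array([.528,-.0059,0])
for n,p in dict(barR=(0,.059,.33),barL=(0,-.059,.33),rearR=(.1,.055,.34),rearL=(.1,-.055,.34),mouth=(-.01,0,.22)).items(): print(n,px(c,T+ex*p[0]+ey*p[1]+[0,0,p[2]]))
E
python3 asc.py t7 250 335 168 258
```

```text
barR [264.48833602 220.24840728]
barL [313.87374441 224.36941701]
rearR [269.61980853 178.28232325]
rearL [315.79677507 182.09359958]
mouth [287.79828978 227.56235937]
168 =========++++sYYYYYYYYYYYYYYYYYYYYYYYYYYYYYYYYYYYYYYYYYYYYYYYYYYYYYYYYYss+++=========
169 ========+++++sYYYYYYYYYYYYYYYYYYYYYYYYYYYYYYYYYYYYYYYYYYYYYYYYYYYYYYYYYs++++=========
170 ========+++++sYYYYYYYYYYYYYYYYYYYYYYYYYYYYYYYYYYYYYYYYYYYYYYYYYYYYYYYYYs++++===s=====
171 s======s++++ssYYYYYYYYYYYYYYYYYYYYYYYYYYYYYYYYYYYYYYYYYYYYYYYYYYYYYYYYYs++++=========
172 ========++++ssYYYYYYYYYYYYYYYYYYYYYYYYYYYYYYYYYYYYYYYYYYYYYYYYYYYYYYYYYs++++===s=====
173 ========++++ssYYYYYYYYYYYYYYYYYYYYYYYYYYYYYYYYYYYYYYYYYYYYYYYYYYYYYYYYYs++++=========
174 s=======++++sYYYYYYYYYYYYYYYYYYYYYYYYYYYYYYYYYYYYYYYYYYYYYYYYYYYYYYYYYYs++++=========
175 s===s=s=++++sYYYYYYYYYsssssssssssYYYYYYYYYYYYYYYYYYYYYYYYYYYYYYYYYYYYYYs++++=========
176 =s======++++sYYYYYYYYsss+sssssssssssssssssssssYYYYYYYYYYYYYYYYYYYYYYYYYs++++=========
177 ss======++++sYYYYYYYYss++++======s=sssssssssssssssssssssssYYYYYYYYYYYYYs++++=========
178 ========++++sYYYYYYYYss++++=
[... 6467 characters left out ...]
s+++++=-----::--=+++++++++=-ssss:::-==++++++=::bbb+++++===============
251 ssssssssssssss=++++++=-::-::::-----=======--s-::::-==++++++-:bbbb+++++===============
252 ssssssss==========++==-:::::::::::----------::::::--=++++++-:bbbb+++++===============
253 sssss+====--------===-:::::::::::::::::::::::::::::--=+++++-:bbbb+++++===============
254 sss++====-bbbbbbbb---:::::::::::::::::::::::::::::::--=++++-:bbbb+++++===============
255 ss+++==bbbbbbbbbbbbbb::::::::::::::::::::::::::::::::-==++=-:bbb=+++++===============
256 s+++++=bbbbbbbbbbbbbb:::::::::::::::::::::::::::::::::--==-::bbb=+++++===============
257 ==+++==-------bbbbbb-:::--:::::::::::::::::::::::::::::---::bbbb=+++++===============
```

```bash
python3 - <<'E'
from h import *
T,S=load('t7'),load('s7'); ex=np.array([.994,-.111,0]);ey=np.array([.111,.994,0]); G=np.array([.528,-.0059,.3122])
for n,a,b in (('lowR',(271,175),(277.3,196.5)),('lowL',(316,177.8),(248.2,189.5)),('topR',(271.5,177.5),(278.8,187)),('topL',(315.5,180),(248.3,178))):
    p,e=tri(T,a,S,b); q=p-G; print(n,round(q@ex*1e3,1),round(q@ey*1e3,1),round(q[2]*1e3,1),'err',round(e*1e3,1))
E
```

```text
lowR 110.7 53.4 11.1 err 0.8
lowL 113.8 -54.9 2.6 err 4.0
topR 98.4 52.0 48.7 err 4.2
topL 101.7 -53.4 52.0 err 3.0
```

```bash

python3 -m jog '0 14 -1.6 0 0; 0 20 -2.2 0 0; 0 25 -2.8 0 0; 0 25 -2.8 0 0; 0 20 -2.2 0 0'|grep -E 'tcp|wrist|width'
python3 -m jog '0 10 -1.1 0 0; 0 0 0 -10 0; 0 0 0 -10 0; 0 0 0 -8 0; 0 0 0 0 0'|grep -E 'tcp|wrist|width'
python3 -m jog '0 0 0 -5 0; 0 0 0 -5 0; 0 0 0 0 0'|grep -E 'tcp|wrist|width'
```

```text
tcp_pos: [0.6344, -0.0178, 0.3015]
wrist_force: [0.4, 0.6, -2.8]
gripper_width: 0.223
tcp_pos: [0.6417, -0.0186, 0.2737]
wrist_force: [-0.1, 0.4, -2.7]
gripper_width: 0.218
tcp_pos: [0.6422, -0.0186, 0.264]
wrist_force: [0.1, -0.1, -2.5]
gripper_width: 0.219
```

```bash

python3 -m jog '0 0 0 -4 0; 0 0 0 -4 0; 0 0 0 0 0'|grep -E 'tcp|wrist|width'
python3 -m jog '0 0 0 -4 0; 0 0 0 0 0'|grep -E 'tcp|wrist|width'
```

```text
tcp_pos: [0.6423, -0.0186, 0.2559]
wrist_force: [0.5, -1.0, -1.9]
gripper_width: 0.222
tcp_pos: [0.6428, -0.0185, 0.253]
wrist_force: [0.0, 0.5, -2.3]
gripper_width: 0.222
```

```bash

python3 -m jog '0 0 0 -4 0; 0 0 0 -4 0; 0 0 0 0 0'|grep -E 'tcp|wrist|width'
python3 -m jog '0 0 0 -4 0; 0 0 0 0 0'|grep -E 'tcp|wrist|width'; python3 -c "
from h import *
cap('scene','s8');cap('top','t8')"; python3 asc.py s8 245 300 165 232
```

```text
tcp_pos: [0.6446, -0.0188, 0.2527]
wrist_force: [-5.2, 2.8, 18.9]
gripper_width: 0.215
tcp_pos: [0.6461, -0.019, 0.2529]
wrist_force: [-6.5, 2.8, 29.0]
gripper_width: 0.218
165 ==+-sss .sssssssssssssss  ss -+=========s==============
166 ==+-.sss...sssssssss..  ss.  -++=======s=====s====s=s==
167 ==+-. ssss.         ..ssss  .-+s++s===========s=======s
168 ===-.   .sssss. .ssss.ss     .:-===s+=ss===============
169 ===s.     sssss...sss.        ..:::-==s================
170 ===-.                        ....  .:=+================
171 ===-.                        ...... :=s=====s=s==s=====
172 ====:                        ...... .-ss=====s=========
173 ===+-.                      .......  -=================
174 ====-.                      ....... .=====s============
175 ===+-                        ..     -s===s=============
176 ====:                        .      -s=================
177 ===-                   .        ::  sssss==============
178 ==-.     ...         ..         ::  -=sssss========s===
179 ==:       .............        :-.  bbb==ssssss=s======
180 +=.         ........   
[... 2392 characters left out ...]
YYY       .YYs:::YYYYYYYYYY=*#+: b::: -s
221 **************sssssYY .::::+=:::YYYYYYYYYY+#*=. .::..-=
222 *****************sssss---:-=-::YYYYYYYYYYs*#*- b.::.:==
223 +++*****************ss-:::=+:::YYYYYYYYYY=##+. .::. -s=
224 ++++++***************+::::++:::YYYYYYYYYs+#*= b.::..===
225 ***+++++++***********=:::-+=::YYYYYYYYYY=*#*: .::. -s==
226 Yss***++++++*********=::::--:bYYYYYYYYYs+#*=.b.::.:=s==
227 YYYYss****++*++*****+-:::::.sYYYYYYYYYY=*#*: .::: -s+==
228 YYYYYYYss***+**+++**=:::::sYYYYYYYYYYYY+#*=. .::..-s===
229 YYYYYYYYYYss********=:::sYYYYYYYYYYYYY=*#*- b::: :=+===
230 YYYYYYYYYYYYYss****+:.sYYYYYYYYYYYYYYY+#*=.b.::. -+====
231 YYYYYYYYYYYYYYYYss*=sYYYYYYYYYYYYYYYY=*#*- b.::..=+ssss
```

```bash

python3 -m jog '0 0 0 6 0; 0 4 -0.4 0 0; 0 4 -0.5 0 0; 0 0 0 0 0'|grep -E 'tcp|wrist|width'
python3 -m jog '0 4 -0.4 -0.5 0; 0 4 -0.5 -0.5 0; 0 0 0 0 0'|grep -E 'tcp|wrist|width'
```

```text
tcp_pos: [0.6537, -0.0198, 0.2544]
wrist_force: [-2.1, 2.2, 17.0]
gripper_width: 0.201
tcp_pos: [0.66, -0.0206, 0.2544]
wrist_force: [-6.7, 3.7, 22.3]
gripper_width: 0.197
```

```bash

python3 -m jog '0 4 -0.4 0 0; 0 4 -0.5 0 0; 0 0 0 0 0'|grep -E 'tcp|wrist|width'
python3 -m jog '0 4 -0.4 -1 0; 0 4 -0.5 -1 0; 0 0 0 0 0'|grep -E 'tcp|wrist|width'
python3 -m jog '0 4 -0.4 -2 0; 0 4 -0.5 -2 0; 0 0 0 0 0'|grep -E 'tcp|wrist|width'
```

```text
tcp_pos: [0.672, -0.0217, 0.254]
wrist_force: [2.7, 0.1, 10.0]
gripper_width: 0.178
tcp_pos: [0.6743, -0.0222, 0.2416]
wrist_force: [1.5, -0.4, -3.5]
gripper_width: 0.114
tcp_pos: [0.6823, -0.0232, 0.2387]
wrist_force: [0.5, 0.2, -4.4]
gripper_width: 0.112
```

```bash

python3 -m jog '0 0 0 15 0; 0 0 0 25 0; 0 -10 12 20 0; 0 -20 25 0 0; 0 -30 38 0 0'|grep -E 'tcp|wrist|width'
python3 -m jog '0 -30 38 0 0; 0 -30 38 0 5; 0 -30 38 0 5; 0 -30 38 0 2.8; 0 -30 38 0 0'|grep -E 'tcp|wrist|width'
python3 -m jog '0 -20 27 0 0; 0 -15 19 0 0; 0 -5 6.5 0 0; 0 0 0 0 0; 0 0 0 0 0'
python3 -c "
from h import *
cap('scene','s9');cap('top','t9')
s=cv2.imread('pics/s9.png')[130:250,280:440];t=cv2.imread('pics/t9.png')[190:310,150:310]
h=cv2.imread('pics/s9.png')[165:225,245:325]
print(s.shape,t.shape)
cv2.imwrite('pics/v9.png',np.vstack([np.hstack([cv2.resize(s,(400,300),interpolation=cv2.INTER_CUBIC),cv2.resize(t,(400,300),interpolation=cv2.INTER_CUBIC)]),np.hstack([cv2.resize(h,(400,300),interpolation=cv2.INTER_CUBIC),cv2.resize(cv2.imread('pics/t9.png')[200:260,250:330],(400,300),interpolation=cv2.INTER_CUBIC)])]))"
```

```text
tcp_pos: [0.6217, 0.0527, 0.3007]
wrist_force: [-0.5, 0.9, -3.8]
gripper_width: 0.113
tcp_pos: [0.4706, 0.2432, 0.3011]
wrist_force: [0.0, 0.4, -3.6]
gripper_width: 0.111
time_s: 29.45
tcp_pos: [0.4328, 0.2939, 0.2999]
ee_rot: [[0.111, -0.994, 0.0], [-0.994, -0.111, 0.0], [-0.0, -0.0, -1.0]]
wrist_force: [0.3, -0.7, -3.7]
gripper_width: 0.113
gripper_force: 29.8
(120, 160, 3) (120, 160, 3)
```

View pics/v9.png

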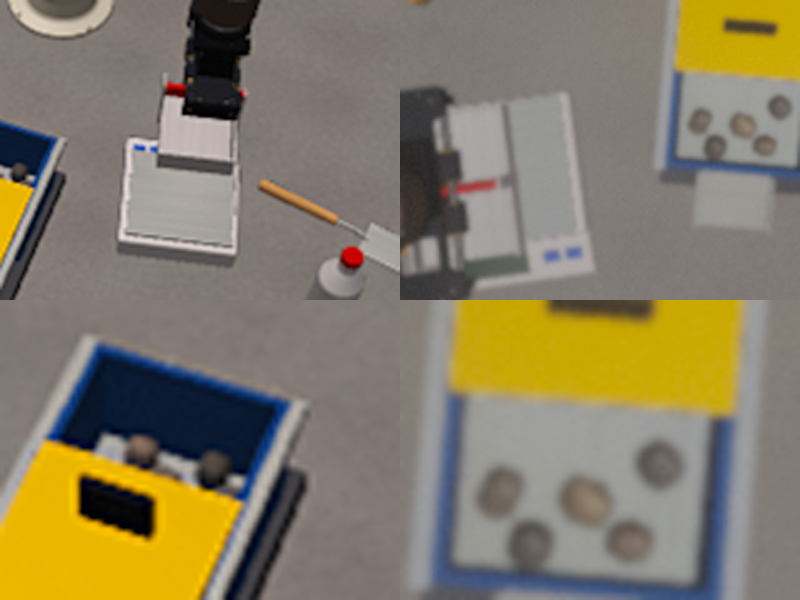

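```bash
python3 - <<'E'
from h import *
T,S=load('t9'),load('s9')
def red(c,x0,x1,y0,y1):
    a=c['pixels'].astype(int)[y0:y1,x0:x1]; m=(a[...,0]-a[...,1:].max(2)>55); return np.argwhere(m)[:,::-1]+[x0,y0]
qt=red(T,168,200,255,275); qs=red(S,340,358,155,180)
et=qt[qt[:,0]>=qt[:,0].max()-1].mean(0); es=qs[qs[:,0]<=qs[:,0].min()+1].mean(0); print(et,es)
print(tri(T,et,S,es))
for z in (.32,.34,.35,.36): print(z,plane(T,*et,z),plane(S,*es,z))
E
```

```text
[186.4 263.2] [346.71428571 164.57142857]
(array([0.43798909, 0.24079604, 0.31947983]), np.float64(0.003404784958068936))
0.32 [0.4374992  0.24234529 0.32      ] [0.43930218 0.23923475 0.32      ]
0.34 [0.43874167 0.23751684 0.34      ] [0.45683333 0.23954099 0.34      ]
0.35 [0.43936291 0.23510262 0.35      ] [0.46559891 0.23969411 0.35      ]
0.36 [0.43998415 0.23268839 0.36      ] [0.47436449 0.23984723 0.36      ]
```

```bash

python3 -m jog '0 0 0 -25 0; 0 0 0 -35 0; 0 0 0 -35 0; 0 0 0 -30 0; 0 0 0 -20 0'|grep -E 'tcp|wrist|width'
python3 -m jog '0 0 0 -8 0; 0 0 0 -4 0; 0 0 0 0 0; 0 0 0 0 0'|grep -E 'tcp|wrist|width'
python3 -m jog '0 0 0 -3 0; 0 0 0 -3 0; 0 0 0 0 0'|grep -E 'tcp|wrist|width'
```

```text
tcp_pos: [0.4326, 0.2934, 0.153]
wrist_force: [0.1, -0.2, -2.6]
gripper_width: 0.108
tcp_pos: [0.433, 0.2948, 0.1434]
wrist_force: [0.8, -0.1, -3.6]
gripper_width: 0.114
tcp_pos: [0.4324, 0.2942, 0.1362]
wrist_force: [-0.3, -0.2, -2.8]
gripper_width: 0.113
```

```bash

for i in 1 2 ; do :; done
python3 -m jog '0 0 0 -3 0; 0 0 0 0 0'|grep -E 'tcp|wrist'
python3 -m jog '0 0 0 -2 0; 0 0 0 0 0'|grep -E 'tcp|wrist'
python3 -m jog '0 0 0 -2 0; 0 0 0 0 0'|grep -E 'tcp|wrist'
python3 -m jog '0 0 0 -2 0; 0 0 0 0 0'|grep -E 'tcp|wrist'
```

```text
tcp_pos: [0.4325, 0.2943, 0.1334]
wrist_force: [-0.2, -0.2, -2.7]
tcp_pos: [0.4332, 0.295, 0.1321]
wrist_force: [1.1, 0.1, 0.2]
tcp_pos: [0.4333, 0.295, 0.1319]
wrist_force: [-1.4, -0.3, 9.1]
tcp_pos: [0.4334, 0.295, 0.1319]
wrist_force: [-6.1, -2.9, 19.2]
```

```bash

python3 -m jog '0 0 0 3 0; 0 0 0 0 0; 1 0 0 0 0; 1 0 0 0 0; 1 0 0 0 0'|grep -E 'tcp|wrist|width'
python3 -m jog '1 0 0 0 0; 1 0 0 0 0; 1 0 0 0 0; 1 0 0 0 0; 1 0 0 0 0'|grep -E 'tcp|wrist|width'
python3 -m jog '1 0 0 10 0; 1 0 0 30 0; 1 0 0 50 0; 1 0 0 50 0; 1 0 0 30 -6.4'
python3 -m jog '1 30 -50 0 -6.4; 1 30 -60 0 0; 1 30 -60 0 0;1 30 -30 0 0;1 0 0 0 0'
python3 - <<'E'
from h import *
cap('top','t10');cap('scene','s10'); T=load('t10'); p=T['pixels'].astype(int)
def red(x0,x1,y0,y1):
    a=p[y0:y1,x0:x1]; m=(a[...,0]-a[...,1:].max(2)>30); return np.argwhere(m)[:,::-1]+[x0,y0]
q=red(165,215,235,280); b=cv2.minAreaRect(q.astype(np.float32)); print(len(q),b,[plane(T,*k,.156) for k in cv2.boxPoints(b)],plane(T,*q.mean(0),.154))
a=p[225:255,255:325]; 
h=cv2.cvtColor(T['pixels'],cv2.COLOR_RGB2HSV); m=cv2.inRange(h,(22,150,100),(32,255,255)); m[:,:245]=0;m[:,330:]=0;m[:150]=0;m[270:]=0
q=np.argwhere(m)[:,::-1].astype(np.float32); bx=cv2.boxPoints(cv2.minAreaRect(q)); w=np.array([plane(T,*k,.157) for k in bx]); print(w[:,:2],w.mean(0))
a=p[160:262,270:306]; d=np.argwhere((a[...,0]<120)&(m[160:262,270:306]==0)&(a.max(2)<120))
E
python3 asc.py t10 245 330 185 262
```

```text
tcp_pos: [0.4324, 0.2942, 0.1301]
wrist_force: [-0.0, -0.1, 0.0]
gripper_width: 0.366
tcp_pos: [0.4326, 0.2944, 0.1306]
wrist_force: [0.0, -0.0, 0.3]
gripper_width: 0.932
time_s: 33.92
tcp_pos: [0.4331, 0.2948, 0.3045]
ee_rot: [[-0.003, -1.0, 0.004], [-1.0, 0.003, 0.004], [-0.004, -0.004, -1.0]]
wrist_force: [1.0, 0.5, -0.4]
gripper_width: 0.999
gripper_force: 0.0
time_s: 34.55
tcp_pos: [0.5497, 0.1005, 0.3007]
ee_rot: [[-0.116, -0.993, 0.0], [-0.993, 0.116, -0.0], [0.0, -0.0, -1.0]]
wrist_force: [-0.5, -0.4, -0.3]
gripper_width: 0.999
gripper_force: 0.0
76 ((189.51998901367188, 260.6399841308594), (3.676955461502075, 23.4759464263916), 81.8698959350586) [array([0.43559529, 0.30652893, 0.156     ]), array([0.44306626, 0.24096611, 0.156     ]), array([0.43284541, 0.23963571, 0.156     ]), array([0.42538468, 0.30515397, 0.156     ])] [0.43386407 0.27052311 0.154     ]
[[ 0.54956595  0.07516361]
 [ 0.71608245  0.05779615]
 [ 0.69822102 -0.10533963]
 [ 0.53209931 -0.08619272]] [ 0.62399218 -0.01464314  0.157     ]
185 sssssssssssssssssYYYYYYYYYYYYYYYYYYYYYYYYYYYYYYYYYYYYYYYYYYYYYYYYYYYYY
[... 6155 characters left out ...]
bbbbbbb------::::----=====+++++++++++++++++++++++-:bbb=+++++==========
255 ---::::::--bbbbbbbbbbbbbbbbbbbbbbbb------------========++++++++=-:bbb=+++++==========
256 ---:::::----bbbbbbbbbbbbbbbbbbbbbbbbbbbbbbbbbbb-----------=====-::bbb=+++++==========
257 ------------------bbbbbbbbbbbbbbbbbbbbbbbbbbbbbbbbbbbbbbbb-----:::bbb=+++++==========
258 =======-----------------==++==========bbbbbbbbbbbbbbbbbbbbbbbbbbbbbbb=++++===========
259 =========--------------==++++++++++++++++=======bbbbbbbbbbbbbbbbbbbbb=++++===========
260 =========--------------=+++++++++++++++++++++++++++===-bbbbbbbbbbbbbb++++++==========
261 =========--------------=+++++++++++++++++++++++++++++==--------bbbbb=+++++===========
```

```bash
python3 -c "
from h import *
T=load('t10'); print(plane(T,290,200.3,.197))"
python3 -m jog '1 20 -50 0 0; 1 21.5 -56 0 0; 1 0 0 0 0; 1 0 0 0 0'|grep -E 'tcp'
```

```text
[ 0.59298022 -0.01355726  0.197     ]
tcp_pos: [0.5895, -0.0024, 0.3008]
```

```bash

python3 -m jog '1 4 -10 0 0; 1 0 0 -40 0; 1 0 0 -40 0; 1 0 0 -30 0; 1 0 0 -15 0'|grep -E 'tcp|wrist'
python3 -m jog '1 0 0 0 0; 0 0 0 0 0; 0 0 0 0 0; 0 0 0 0 0; 0 0 0 0 0'|grep -E 'tcp|wrist|width'
python3 -m jog '0 0 0 0 0; 0 0 0 0 0; 0 0 0 0 0; 0 0 0 0 0; 0 0 0 0 0'|grep -E 'tcp|wrist|width|force'
```

```text
tcp_pos: [0.5932, -0.0127, 0.1741]
wrist_force: [0.1, -0.4, 0.8]
tcp_pos: [0.5941, -0.0134, 0.176]
wrist_force: [0.2, -0.4, -0.0]
gripper_width: 0.626
tcp_pos: [0.5943, -0.0134, 0.1756]
wrist_force: [1.1, -0.1, -1.1]
gripper_width: 0.134
gripper_force: 30.0
```

```bash

python3 -m jog '0 -10 1.1 0 0; 0 -20 2.2 0 0; 0 -20 2.2 0 0; 0 -20 2.2 0 0; 0 -15 1.7 0 0'|grep -E 'tcp|wrist|width'
python3 -m jog '0 -10 1.1 0 0; 0 -5 0.6 0 0; 0 -3 0.3 0 0; 0 0 0 0 0'|grep -E 'tcp|wrist|width'
python3 -m jog '0 -3 0.3 0 0; 0 -3 0.3 0 0; 0 0 0 0 0'|grep -E 'tcp|wrist|width'
python3 -m jog '0 -3 0.3 0 0; 0 0 0 0 0'|grep -E 'tcp|wrist|width'
```

```text
tcp_pos: [0.508, -0.0036, 0.1755]
wrist_force: [3.3, 0.9, -1.8]
gripper_width: 0.137
tcp_pos: [0.4908, -0.0017, 0.1755]
wrist_force: [1.1, 4.0, -0.6]
gripper_width: 0.137
tcp_pos: [0.4858, -0.0011, 0.1755]
wrist_force: [3.8, 2.7, -4.6]
gripper_width: 0.136
tcp_pos: [0.4857, -0.001, 0.1756]
wrist_force: [14.4, -1.3, -11.6]
gripper_width: 0.132
```

```bash

python3 -m jog '0 2 -0.2 0 0; 1 0 0 0 0; 1 0 0 0 0; 1 0 0 0 0; 1 0 0 0 0'|grep -E 'tcp|wrist|width'
python3 -m jog '1 0 0 0 0; 1 0 0 0 0; 1 0 0 10 0; 1 0 0 40 0; 1 0 0 50 0'|grep -E 'tcp|wrist|width'
python3 -m jog '1 20 -50 0 0; 1 10 -50 0 0; 1 0 -50 0 0; 1 0 -50 0 0; 1 0 -50 0 0'|grep -E 'tcp|time'
python3 -m jog '1 0 0 0 0; 1 0 0 0 0; 1 0 0 0 0'|grep -E 'tcp|time'
python3 - <<'E'
from h import *
cap('top','t11'); T=load('t11'); p=T['pixels'].astype(int)
a=p[235:280,160:220]; m=(a[...,0]-a[...,1:].max(2)>30); q=np.argwhere(m)[:,::-1]+[160,235]
b=cv2.boxPoints(cv2.minAreaRect(q.astype(np.float32))); print('bar',len(q),[plane(T,*k,.156).round(4) for k in b],plane(T,*q.mean(0),.154))
h=cv2.cvtColor(T['pixels'],cv2.COLOR_RGB2HSV); m=cv2.inRange(h,(22,150,100),(32,255,255)); m[:,:245]=0;m[:,330:]=0;m[:150]=0;m[270:]=0
q=np.argwhere(m)[:,::-1].astype(np.float32); bx=cv2.boxPoints(cv2.minAreaRect(q)); w=np.array([plane(T,*k,.157) for k in bx]); print(w[:,:2],w.mean(0))
E
```

```text
tcp_pos: [0.4836, -0.0015, 0.1756]
wrist_force: [-1.1, -0.3, -1.4]
gripper_width: 0.506
tcp_pos: [0.4835, -0.0015, 0.2766]
wrist_force: [0.1, -0.2, 0.2]
gripper_width: 0.984
time_s: 40.65
tcp_pos: [0.514, -0.253, 0.2764]
time_s: 41.02
tcp_pos: [0.5141, -0.2504, 0.276]
bar 155 [array([0.4315, 0.3493, 0.156 ]), array([0.4439, 0.2411, 0.156 ]), array([0.4321, 0.2395, 0.156 ]), array([0.4198, 0.3476, 0.156 ])] [0.43117627 0.29734187 0.154     ]
[[ 0.43938447  0.08469856]
 [ 0.60740708  0.06658515]
 [ 0.58944827 -0.09369529]
 [ 0.42182901 -0.07380618]] [ 0.51451721 -0.00405444  0.157     ]
```

```bash
python3 -c "
from station import r
print(r.finish_job())"
```

```text
the job is handed in; nothing more can be done
None
```

The job is handed in at about 41 s: the cover was opened and is shut against its stop again, the top view showed all five stones in the hopper before I shut it, and the empty pan stands released within about 2 mm of the plate's centre; the judge's result was not returned.

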